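# Clear and load a length-stop jig with stone sticks

### The arm

A 6-joint arm with a two-finger parallel gripper is mounted at the origin on a cart in front of the work surface, level with it; the furniture and walls round the work are solid. World frame = base frame: x ahead of the robot, y to its left, z up, the work surface at z = 0. Lengths are in m, angles in rad, forces in N, time in s.
With the tool pointing down it reaches from about 0.375 to 0.9 m from the base axis. Payload 3.1 kg.
Tool frame: the origin (TCP) lies at the centre of the arm's flange, where the gripper is bolted on; the fingertips stand robot.tip_extent ahead of it and the grasp point (between the pads) lies 164 mm ahead of it (robot.tip_extent is the distance from the TCP to the fingertips, in m); z points along the fingers, y is the line along which they close (so a half turn about z gives the same grasp; the last joint's range is limited). The gripper opens to 87 mm and grips with 3 to 60 N. Pads are 19 mm wide; open, the fingers measure 117 mm over their backs; the gripper's body (75 mm by 190 mm) begins 51 mm behind the grasp point.
Start: joints at [-1.49, 0.527, 1.433, -0, 1.181, -0.178], TCP at [0.161, -0.604, 0.405] pointing down, gripper open.
Joint ranges: [-3.08, 3.08], [-0.75, 2.2], [0.22, 2.44], [-1.43, 4.57], [0, 2.65], [-2.85, 2.85]. Speed limits (rad/s): [2.79, 2.79, 3.14, 3.14, 3.14, 3.14].

### API

Orientations are given as a unit quaternion [x, y, z, w].
In Python, from rig import get_obs, camera, hand_in, cut_out, robot gives the robot as it stands.
- The arm moves only by the tool step_arm, never from a script. Its argument "rows" is a list of rows, each a list of 6 numbers: the shift along the world's x, y, z in m, then the turn, a rotation vector about the world's x, y, z in degrees. A call has 1 to 12 rows; each row shifts and turns the commanded pose from where the row before left it; what a row does not reach is not made up. A row lasts 1/8 s, in which the tool goes at most 62.5 mm and 10.7 degrees, less where a joint would pass 70% of its speed; a pose out of reach is approached as far as the arm can. A call is refused whole if a number of a shift passes 0.0625 or a number of a turn 10.7, either way. A call with a gripper value outside its range is refused whole. "jaw" is the finger opening in m, from 0 to 0.087, set as the call begins (left out, the last holds). The fingers move at their own pace and stop on an object; "squeeze" is the grip in N (left out, the last holds). Time passes only in rows, so rows that do not move let the fingers close. It gives the time, the measured TCP pose, the force, the opening and the grip force at its end, in the units of the state.
- get_obs(): the state, without advancing time (a new reading comes with each control period).
- camera(name): name is "scene" or "top" or "wrist"; returns a dict with "pixels" (400x640x3 uint8, blue, green, red), "depth" (400x640 float32, m along the optical axis (not along the pixel's ray), 0 where there is no reading), "fov_y" (degrees; the focal length in pixels is half the picture's height over the tangent of half this angle, whatever the lens; pixels are square), "cx", "cy" (the principal point, pixels), "k1" (the pictures are not rectified: a ray, as slopes to the right and down, at radius r is drawn at 1 + k1 r^2 times it, then the intrinsics apply), "extrinsics" (4x4, takes a point from camera to world coordinates); the wrist camera has in their place "mount" (4x4, takes a point from camera to tool coordinates, whose origin is the TCP and whose axes are the flange's). Camera axes: x right, y up, looking along -z (the intrinsics and any distortion apply to the point x, -y, -z); pixel columns grow to the right and rows downward; lengths in m; the calibration is good to about 2 mm. A picture is of the moment at which its call begins: read the wrist's pose just before it.
- hand_in(): hands the job in; it is judged then, once.
Trained networks look in the newest picture that a camera, given by its name, has taken for a name from the list of things; names that differ only in an ending like _2 or _b are one class to them, and where a whole thing is asked for, a point or a joint stands for the part that bears it (a point fixed in the world has none). Each returns a list of dicts, best first, with "confidence" (0 to 1); they miss things now and then, are a little off and sometimes report something else, mostly with a low value. They report only what shows in the picture. A call takes as long as a camera call.
- cut_out(label, camera): "region" (400x640 bool, what is visible of it) and "extent" ([centre column, centre row, width, height] in pixels, round what is visible of it).
The state is a dict: "time": time; "q": joint angles; "joint_velocities": joint speeds; "joint_torque": joint torques, N m; "position": TCP position; "tool_rot": TCP orientation; "ft_force": force on the tool from outside, world axes, zero at the start; "moment": the same for the moment, N m; "grip_width": finger opening in m; "grip_force": force on a finger pad.
Only numpy, scipy, OpenCV 4.12 (cv2) and the standard library are available. Lean on these libraries where they do the work, as an engineer would, in place of code of your own. Each camera call takes 0.05 s, during which the arm holds its last target. There are 200 camera calls.

### The job

Get the length-stop jig ready for trimming the next batch of stone sticks. First sweep all the stubs of the last batch off its deck into the chip tray with the brush, not touching them with the gripper, then slide every long stick into a pocket of its own, fully home against the hidden stop. Last, swing the hold-down over until it lies on the sticks; leave the brush lying on the bench away from the jig and do not shove the file, wedge or marker about.

Things in the scene. Friction and masses are not known exactly. Their poses are not given: they have to be found in the camera images.
- jig: grey length-stop jig fixed to the bench, 190 x 220 mm; origin at the centre of its underside, x = the way the sticks slide in (away from the robot), y to its left, z up. Flat aluminium deck, 40 mm above the bench, x -95 to +20 mm, y -110 to +110 mm, open at the front and both sides; behind it (x +20 to +95) a block 75 mm high with four blind pockets side by side
- tray (a point): middle of the floor of the open sheet-metal chip tray that hangs on the jig's right side (-y), next to the deck: inside 112 (x) by 98 mm (y), floor 5 mm and rim 36 mm above the bench, at jig x -36, y -162 mm
- hold_down (a joint): hold-down, a steel bar 216 x 20 x 10 mm on two arms, hinged about a line along jig y. 0 to 0.25 rad = open, standing up over the block (top about 0.18 m above the bench); grows as it swings forward and down; 2.09 rad = shut, lying across the tops of the sticks at jig x -20 to 0. Its stiff hinge stays where left; 2 to 5 N at the knob moves it
- hinge_line (a point): middle of the hold-down's hinge line, at jig x +55, y 0 mm, 92 mm above the bench; fixed to the jig
- knob (a point): centre of the hold-down's black ball knob, 26 mm in diameter, on a thin stem at the middle of the bar, 66 mm from the hinge line. Shut, it is 104 mm above the bench and 42 mm above the sticks, stem pointing down to the bar, whose top is 30 mm below this point; open, it is above and behind the hinge line
- brush: flat wooden hand brush, 185 x 30 x 15 mm, 60 g, lying on the bench; origin at the centre of its underside, x along its length, bristles at the +x end, handle at the -x end
- stop_face (a point): front face of the end stop hidden in the pockets, one stop for all four, on the jig's middle line, 51.5 mm above the bench; axes as the jig's. It is set differently for each batch, 45 to 60 mm behind the pocket mouths, and does not give when pushed
- pocket1 (a point): mouth of pocket 1 of 4 (1 is leftmost, +y; pitch 50 mm), at the middle of a stick's height, 51 mm above the bench; the pocket runs along jig +x, is 23 mm wide and 25 mm high with its floor level with the deck, and its mouth has rounded sides (radius 12 mm)
- pocket2 (a point): mouth of pocket 2 of 4 (1 is leftmost, +y; pitch 50 mm), at the middle of a stick's height, 51 mm above the bench; the pocket runs along jig +x, is 23 mm wide and 25 mm high with its floor level with the deck, and its mouth has rounded sides (radius 12 mm)
- pocket3 (a point): mouth of pocket 3 of 4 (1 is leftmost, +y; pitch 50 mm), at the middle of a stick's height, 51 mm above the bench; the pocket runs along jig +x, is 23 mm wide and 25 mm high with its floor level with the deck, and its mouth has rounded sides (radius 12 mm)
- pocket4 (a point): mouth of pocket 4 of 4 (1 is leftmost, +y; pitch 50 mm), at the middle of a stick's height, 51 mm above the bench; the pocket runs along jig +x, is 23 mm wide and 25 mm high with its floor level with the deck, and its mouth has rounded sides (radius 12 mm)
- stick1: sawn stone stick, 130 x 22 x 22 mm, 0.13 to 0.21 kg; origin at its centre, x along its length; either end may go in first
- stick2: sawn stone stick, 130 x 22 x 22 mm, 0.13 to 0.21 kg; origin at its centre, x along its length; either end may go in first
- stick3: sawn stone stick, 130 x 22 x 22 mm, 0.13 to 0.21 kg; origin at its centre, x along its length; either end may go in first
- stub1: stone stub (offcut), 28 x 22 x 22 mm, 45 g, lying on the jig's deck; origin at its centre
- stub2: stone stub (offcut), 31 x 22 x 22 mm, 45 g, lying on the jig's deck; origin at its centre
- stub3: stone stub (offcut), 34 x 22 x 22 mm, 45 g, lying on the jig's deck; origin at its centre
- stub4: stone stub (offcut), 36 x 22 x 22 mm, 45 g, lying on the jig's deck; origin at its centre
- file: needle file with a wooden handle, 167 mm, a bystander
- wedge: terracotta packing wedge, 105 x 34 x 26 mm, a bystander
- marker_pen: marker pen, 140 mm, a bystander

How it is judged:
On the way, in this order (a step that is already met when the one before it is completed fails the run):
1. all stubs lie in the chip tray (y of stub1 in the frame of jig between -0.214 and -0.113 m and x of stub1 in the frame of jig between -0.097 and 0.025 m and z of each of stub1, stub2, stub3, stub4 in the frame of jig below 0.05 m and y of stub2 in the frame of jig between -0.214 and -0.113 m and x of stub2 in the frame of jig between -0.097 and 0.025 m and y of stub3 in the frame of jig between -0.214 and -0.113 m and x of stub3 in the frame of jig between -0.097 and 0.025 m and y of stub4 in the frame of jig between -0.214 and -0.113 m and x of stub4 in the frame of jig between -0.097 and 0.025 m), for 0.2 s.
2. every stick is in a pocket, up to the hidden stop (x of stick1 in the frame of stop_face between -0.068 and -0.06 m and y of stick1 in the frame of jig between -0.1 and 0.1 m and z of stick1 in the frame of jig between 0.045 and 0.057 m and angle between the x axis of each of stick1, stick2, stick3 and the x axis of jig, either way round below 0.06 rad and x of stick2 in the frame of stop_face between -0.068 and -0.06 m and y of stick2 in the frame of jig between -0.1 and 0.1 m and z of stick2 in the frame of jig between 0.045 and 0.057 m and x of stick3 in the frame of stop_face between -0.068 and -0.06 m and y of stick3 in the frame of jig between -0.1 and 0.1 m and z of stick3 in the frame of jig between 0.045 and 0.057 m), for 0.2 s.
3. the hold-down is shut on the sticks (value of joint hold_down above 2.03 rad), for 0.2 s.
At the end, for the whole second after the job is handed in: all stubs in the chip tray; every stick in a pocket, within 3 mm of the hidden stop and within 0.06 rad of the pocket's direction; hold-down past 2.03 rad; brush lying on the bench, its centre at least 150 mm from the jig's centre; all at rest (all of step 1 and all of step 2 and value of joint hold_down above 2.03 rad and height (world z) of brush between -0.01 and 0.025 m and horizontal distance between brush and jig above 0.15 m and linear speed of each of stick1, stick2, stick3, brush below 0.02 m/s); the robot touches nothing.
It fails at once if the fingers touch a stub (contact force between the fingers and stub1 above 1 N or contact force between the fingers and stub2 above 1 N or contact force between the fingers and stub3 above 1 N or contact force between the fingers and stub4 above 1 N).
It fails at once if the file, wedge or marker is shoved more than 40 mm (distance of any of file, wedge, marker_pen from where it was at the start of the episode above 0.04 m).
Of stub1, stub2, stub3, stub4 only 2 to 4 are there at a start; the rules pass over those that are not, and their reading is None.
Of stick1, stick2, stick3 only 2 to 3 are there at a start; the rules pass over those that are not, and their reading is None.
At some moment in a run one of stick1, stick2, stick3 may be knocked a few centimetres aside while the robot is not near it.
Once in a run the grip may slacken for a moment while it holds something.
It also fails if it takes over 210 s, if anything falls off the work surface, if the arm or the gripper's body presses on something with over 40 N, if the wrist force passes 120 N, or if a joint passes its speed limit or range.

## Working session

There is one attempt and no reset: what is moved stays moved. The work goes in short steps, Python scripts to look and compute and a tool call to move; the robot and the scene stay as the last step left them, time stands still between calls to the robot, and variables do not carry over. Pictures are saved under pics/ and viewed, at most 14 in all, crops included, and the job is handed in when it is done.

Besides the shell and the picture viewer there is one more tool, called after "Call:" in YAML: its name, and indented under it one key for each argument. step_arm: Moves the arm, as the interface text tells. Its arguments: {"type":"object","properties":{"rows":{"type":"array"},"jaw":{"type":"number"},"squeeze":{"type":"number"}},"required":["rows"]}

```bash
ls; mkdir -p pics; cat > h.py <<'E'
import numpy as np, cv2
from scipy.spatial.transform import Rotation as R
from rig import get_obs, camera, hand_in, cut_out, robot
def ext(c,o=None):
    if 'extrinsics' in c: return np.array(c['extrinsics'])
    T=np.eye(4);T[:3,:3]=R.from_quat(o['tool_rot']).as_matrix();T[:3,3]=o['position'];return T@np.array(c['mount'])
def cloud(c,T):
    h,w=c['depth'].shape;f=h/2/np.tan(np.radians(c['fov_y']/2))
    K=np.array([[f,0,c['cx']],[0,f,c['cy']],[0,0,1.]])
    u,v=np.meshgrid(np.arange(w,dtype=float),np.arange(h,dtype=float))
    p=cv2.undistortPoints(np.stack([u.ravel(),v.ravel()],1)[:,None],K,np.array([c['k1'],0,0,0.]))[:,0].reshape(h,w,2)
    d=c['depth'];P=np.stack([p[...,0]*d,-p[...,1]*d,-d],-1)
    W=P@T[:3,:3].T+T[:3,3];W[d<=0]=np.nan;return W
def proj(c,T,X):
    X=np.atleast_2d(X);p=(X-T[:3,3])@T[:3,:3];h=c['depth'].shape[0];f=h/2/np.tan(np.radians(c['fov_y']/2))
    s=np.stack([p[:,0]/-p[:,2],-p[:,1]/-p[:,2]],1);r2=(s**2).sum(1,keepdims=True);s=s*(1+c['k1']*r2)
    return s*f+[c['cx'],c['cy']]
def look(n,save=None):
    o=get_obs();c=camera(n);T=ext(c,o);W=cloud(c,T)
    if save: cv2.imwrite('pics/'+save,c['pixels'])
    return c,T,W
def rect(P):
    (x,y),(a,b),t=cv2.minAreaRect((P[:,:2]*1000).astype(np.float32))
    if a<b:a,b,t=b,a,t+90
    return np.array([x,y,a,b]).round(1),round((t+90)%180-90,1)
E
cat > a.py <<'E'
from h import *
o=get_obs();print(o);print(robot.tip_extent)
for n in['top','scene']:
    c,T,W=look(n,n+'0.png');print(n,T[:3,3],T[:3,2])
    for l in['jig','hold_down','knob','brush','stick1','stub1','file','wedge','marker_pen','tray']:
        for d in cut_out(l,n):
            if d['confidence']<.25: continue
            P=W[d['region']];P=P[~np.isnan(P[:,0])]
            if len(P)<5: continue
            print(n,l,round(d['confidence'],2),np.round(d['extent']),len(P),np.median(P,0).round(3),np.percentile(P[:,2],[5,95]).round(3),*rect(P))
E
python3 a.py
```

```text
pics
{'time': 0.0, 'q': array([-1.48946919e+00,  5.28468326e-01,  1.43392126e+00, -2.22186764e-05,
        1.18135536e+00, -1.78477229e-01]), 'joint_velocities': array([-8.72926866e-05, -1.77765824e-05, -2.44936860e-03,  3.44557905e-04,
        3.47478100e-04,  5.91621242e-04]), 'joint_torque': array([-2.77496301e-04, -4.40042818e+01, -1.76595801e+01,  6.34020218e-02,
        5.83493756e-02, -1.58813668e-04]), 'position': array([ 0.16056831, -0.60366354,  0.40376384]), 'tool_rot': array([ 9.91573447e-01,  1.29541268e-01,  4.19924957e-05, -1.07537614e-03]), 'ft_force': array([-0.79528719,  0.21353536,  0.08610868]), 'moment': array([ 0.00302757, -0.01257953, -0.00282166]), 'grip_force': 0.0, 'grip_width': 0.08687871606189315}
0.1822
top [ 0.4378157  -0.00892508  1.79700423] [-0.06755957 -0.01062992  0.99765861]
top jig 0.75 [254. 197. 107.  62.] 4478 [0.534 0.247 0.042] [0.002 0.166] [548.3 248.  361.6 218.4] -86.2
top hold_down 0.76 [239. 174.  63.  25.] 450 [0.602 0.29  0.166] [0.13  0.175] [616.8 288.2 211.3  53. ] -85.8
top knob 0.71 [237. 175.  68.  18.] 466 [0.602 0.291 0.166] [
[... 1719 characters left out ...]
 0.028] [ 476.2 -170.2  133.2   48.7] 2.2
scene stick1 0.52 [402. 165.  14.  12.] 116 [ 0.512 -0.377  0.022] [0.007 0.029] [ 514.  -382.6   56.5   28.3] 10.0
scene stub1 0.42 [245. 290.  16.  13.] 131 [0.491 0.354 0.062] [0.045 0.067] [495.3 352.5  39.1  22.2] 8.9
scene stub1 0.41 [252. 276.  11.  13.] 137 [0.511 0.307 0.062] [0.043 0.067] [520.1 301.7  43.3  37. ] 28.1
scene wedge 0.87 [225. 334.  29.  35.] 515 [0.449 0.465 0.021] [0.011 0.029] [453.3 462.9 106.3  35.4] 3.2
scene marker_pen 0.47 [200. 302.  39.  32.] 248 [0.589 0.46  0.015] [0.004 0.019] [588.4 458.8 139.9  17.7] 5.5
scene tray 0.93 [263. 262. 126. 112.] 6768 [0.546 0.267 0.043] [0.007 0.165] [593.2 223.3 351.6 300.2] -86.6
```

```bash
python3 -c "
import cv2,numpy as np
a=cv2.imread('pics/top0.png')[140:270,170:480];b=cv2.imread('pics/scene0.png')[140:360,150:430]
a=cv2.resize(a,(800,335),interpolation=3);cv2.imwrite('pics/t1.png',a)
cv2.imwrite('pics/s1.png',cv2.resize(b,(760,597),interpolation=3))"
```

```text
(no output)
```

View pics/t1.png

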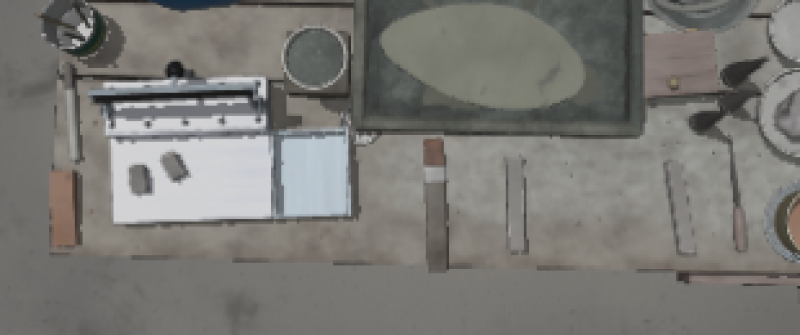

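View pics/s1.png

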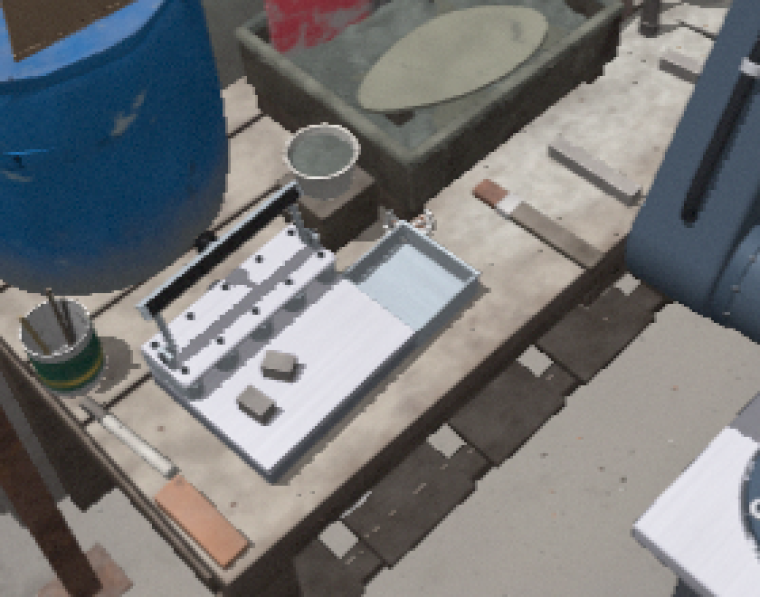

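Call:
step_arm:
  rows:
    - [0.05,0.042,0,0,0,-5.5]
    - [0.05,0.042,0,0,0,-5.5]
    - [0.05,0.042,0,0,0,0]
    - [0.05,0.042,0,0,0,0]
    - [0.05,0.042,0,0,0,0]
    - [0.04,0.042,0,0,0,0]
    - [0,0.05,0,0,0,0]
    - [0,0.05,0,0,0,0]
    - [0,0.05,0,0,0,0]
    - [0,0.05,0,0,0,0]
    - [0,0,0,0,0,0]
    - [0,0,0,0,0,0]

```text
time: 2.6
position: [0.4403, -0.1614, 0.4052]
tool_rot: [0.999, 0.034, 0.001, 0.001]
ft_force: [0.6, 0.0, 0.5]
grip_width: 0.0871
grip_force: 0.0
```

```bash
cat > b.py <<'E'
from h import *
import sys
o=get_obs();print(o['time'],o['position'].round(4),R.from_quat(o['tool_rot']).as_matrix().round(3).tolist())
c,T,W=look('wrist',sys.argv[1]);print(np.array(c['mount']).round(3).tolist(),c['fov_y'])
for l in sys.argv[2:]:
    for d in cut_out(l,'wrist'):
        if d['confidence']<.25: continue
        P=W[d['region']];P=P[~np.isnan(P[:,0])]
        if len(P)<5: continue
        z=np.percentile(P[:,2],80);Q=P[abs(P[:,2]-z)<.005]
        print(l,round(d['confidence'],2),np.round(d['extent']),len(P),np.median(P,0).round(3),np.percentile(P[:,2],[5,95]).round(3),*rect(Q))
np.save('W.npy',W)
E
python3 b.py w1.png brush stick1
```

```text
2.6 [ 0.4403 -0.1614  0.4052] [[0.998, 0.068, 0.001], [0.068, -0.998, -0.001], [0.001, 0.002, -1.0]]
[[-0.0, 0.956, 0.294, 0.081], [1.0, -0.0, 0.001, -0.001], [0.001, 0.294, -0.956, 0.02], [0.0, 0.0, 0.0, 1.0]] 61.8313468100205
brush 0.7 [ 67.  74. 124. 147.] 14549 [0.513 0.133 0.006] [0.004 0.038] [512.  120.5 115.5 105.7] 2.9
brush 0.55 [227. 125.  37. 169.] 4594 [ 0.485 -0.052  0.014] [0.008 0.016] [474.4 -50.6 183.7  30.6] 3.2
stick1 0.93 [525. 147.  31. 116.] 3319 [ 0.484 -0.383  0.021] [0.005 0.023] [ 479.3 -387.4  130.3   24.2] 10.0
stick1 0.74 [326. 130.  22. 114.] 2507 [ 0.484 -0.16   0.022] [0.02  0.023] [ 478.7 -160.2  129.8   22. ] 2.7
```

Call:
step_arm:
  rows:
    - [0.01,0.05,0.005,0,0,0]
    - [0.01,0.05,0.005,0,0,0]
    - [0.01,0.05,0.005,0,0,0]
    - [0.01,0.05,0.005,0,0,0]
    - [0.01,0.05,0.005,0,0,0]
    - [0.01,0.05,0.005,0,0,0]
    - [0.01,0.05,0.005,0,0,0]
    - [0.01,0.04,0.005,0,0,0]
    - [0,0,0,0,0,0]
    - [0,0,0,0,0,0]

```text
time: 4.0
position: [0.5201, 0.228, 0.4442]
tool_rot: [0.999, 0.033, -0.001, 0.0]
ft_force: [-0.0, -0.7, 0.3]
grip_width: 0.0872
grip_force: 0.0
```

```bash
python3 b.py w2.png stub1 hold_down knob jig wedge; cat > jig.py <<'E'
from h import *
W=np.load('W.npy');P=W.reshape(-1,3);P=P[~np.isnan(P[:,0])]
for n,a,b in[('deck',.036,.044),('block',.071,.079),('stubtop',.055,.068),('rim',.032,.0375)]:
    Q=P[(P[:,2]>a)&(P[:,2]<b)&(P[:,0]>.35)&(P[:,0]<.72)&(P[:,1]>.02)&(P[:,1]<.42)]
    print(n,len(Q),np.median(Q[:,2]).round(4),*rect(Q), np.percentile(Q,[1,99],axis=0).round(3).tolist())
E
python3 jig.py
```

```text
4.0 [0.5201 0.228  0.4442] [[0.998, 0.067, -0.001], [0.067, -0.998, -0.001], [-0.001, 0.001, -1.0]]
[[-0.0, 0.956, 0.294, 0.081], [1.0, -0.0, 0.001, -0.001], [0.001, 0.294, -0.956, 0.02], [0.0, 0.0, 0.0, 1.0]] 61.8313468100205
stub1 0.78 [257. 165.  33.  38.] 823 [0.518 0.305 0.061] [0.04  0.063] [516.  306.2  34.   22.2] 31.3
stub1 0.73 [214. 178.  29.  37.] 810 [0.5   0.35  0.062] [0.046 0.063] [497.  352.7  36.1  22.5] 8.7
stub1 0.43 [281. 123. 363. 204.] 43517 [0.552 0.258 0.041] [0.005 0.169] [592.7 288.9 191.7   4.5] -86.1
stub1 0.41 [134.  85.  36. 124.] 1400 [0.581 0.459 0.013] [0.001 0.016] [589.8 460.2 137.   15. ] 6.6
hold_down 0.84 [251.  62. 294.  84.] 8822 [0.606 0.29  0.167] [0.15  0.171] [606.3 290.4 215.1  14.7] -86.2
knob 0.68 [248.  64. 295.  83.] 8778 [0.606 0.29  0.167] [0.149 0.171] [606.3 290.2 214.6  14.7] -86.2
jig 0.7 [284. 122. 363. 203.] 43155 [0.552 0.258 0.041] [0.005 0.169] [593.2 289.  191.9   2.7] -86.3
wedge 0.78 [139. 196.  41.  81.] 2607 [0.464 0.46  0.02 ] [0.005 0.026] [469.4 465.2  77.   34.6] 2.7
wedge 0.52 [283. 123. 365. 200.] 43703 [0.552 0.258 0.041] [0.005 0.169] [592.2 289.  191.5   5.5] -86.1
deck 16293 0.0399 [569.5 226.8 344.1 245.8] -86.5 [[0.442, 0.07, 0.036], [0.576, 0.392, 0.042]]
block 12140 0.075 [623.7 222.3 359.5 125.2] -87.3 [[0.557, 0.06, 0.072], [0.684, 0.395, 0.078]]
stubtop 2098 0.0618 [595.8 219.  339.6 147. ] -72.7 [[0.481, 0.059, 0.055], [0.686, 0.364, 0.068]]
rim 1202 0.0358 [576.6 214.4 316.9 247.1] 87.9 [[0.453, 0.057, 0.032], [0.687, 0.176, 0.037]]
```

View pics/w2.png

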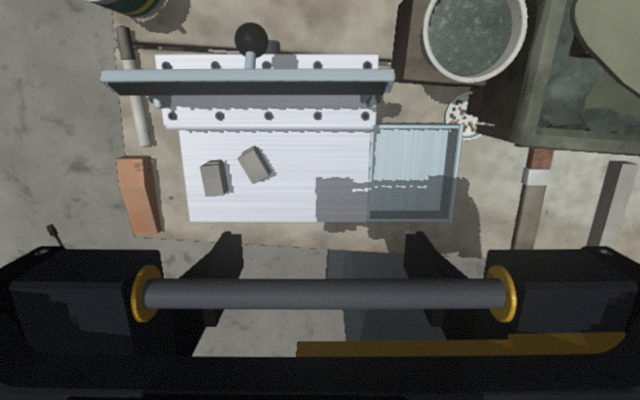

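```bash
cat > jig2.py <<'E'
from h import *
W=np.load('W.npy')
def comp(a,b,seed):
    m=((W[...,2]>a)&(W[...,2]<b)).astype(np.uint8)
    n,L=cv2.connectedComponents(m,connectivity=4)
    d=np.linalg.norm(W-np.array(seed),axis=2);d[m==0]=9;i=np.unravel_index(np.nanargmin(np.nan_to_num(d,nan=9)),d.shape)
    return W[L==L[i]]
for yaw in(3.6,3.8,4.0,4.2):
    c,s=np.cos(np.radians(yaw)),np.sin(np.radians(yaw))
    for n,a,b,se in[('deck',.038,.0425,(.48,.28,.04)),('block',.073,.077,(.575,.25,.075))]:
        Q=comp(a,b,se);u=Q[:,0]*c+Q[:,1]*s;v=-Q[:,0]*s+Q[:,1]*c
        # edge straightness: front edge u-min in v bins; left edge v-max in u-bins
        def edge(p,q,f,k=12):
            e=np.linspace(*np.percentile(q,[5,95]),k+1);r=np.array([f(p[(q>=e[i])&(q<e[i+1])]) for i in range(k)])
            m=(e[1:]+e[:-1])/2
            ok=abs(r-np.median(r))<.004
            return np.median(r).round(4),(np.degrees(np.polyfit(m[ok],r[ok],1)[0])).round(2)
        print(yaw,n,len(Q),'umin',edge(u,v,np.min),'umax',edge(u,v,np.max),'vmin',edge(v,u,np.min),'vmax',edge(v,u,np.max))
E
python3 jig2.py
```

```text
3.6 deck 15302 umin (np.float64(0.4606), np.float64(-0.23)) umax (np.float64(0.5723), np.float64(-0.14)) vmin (np.float64(0.1416), np.float64(0.17)) vmax (np.float64(0.3616), np.float64(0.24))
3.6 block 6623 umin (np.float64(0.5768), np.float64(-0.12)) umax (np.float64(0.6108), np.float64(-0.23)) vmin (np.float64(0.1424), np.float64(-3.46)) vmax (np.float64(0.3607), np.float64(0.68))
3.8 deck 15302 umin (np.float64(0.4615), np.float64(-0.03)) umax (np.float64(0.5732), np.float64(0.07)) vmin (np.float64(0.1397), np.float64(-0.02)) vmax (np.float64(0.3599), np.float64(0.04))
3.8 block 6623 umin (np.float64(0.5777), np.float64(0.08)) umax (np.float64(0.6117), np.float64(-0.02)) vmin (np.float64(0.1404), np.float64(-4.04)) vmax (np.float64(0.3584), np.float64(1.52))
4.0 deck 15302 umin (np.float64(0.4624), np.float64(0.17)) umax (np.float64(0.574), np.float64(0.27)) vmin (np.float64(0.1379), np.float64(-0.21)) vmax (np.float64(0.3581), np.float64(-0.12))
4.0 block 6623 umin (np.float64(0.5785), np.float64(0.27)) umax (np.float64(0.6125), np.float64(0.18)) vmin (np.float64(0.1383), np.float64(-4.25)) vmax (np.float64(0.3563), np.float64(1.42))
4.2 deck 15302 umin (np.float64(0.4632), np.float64(0.37)) umax (np.float64(0.5749), np.float64(0.48)) vmin (np.float64(0.1362), np.float64(-0.41)) vmax (np.float64(0.3562), np.float64(-0.32))
4.2 block 6623 umin (np.float64(0.5793), np.float64(0.47)) umax (np.float64(0.6134), np.float64(0.38)) vmin (np.float64(0.1362), np.float64(-2.67)) vmax (np.float64(0.3543), np.float64(1.23))
```

Call:
step_arm:
  rows:
    - [-0.015,-0.047,-0.01,0,0,0]
    - [-0.015,-0.047,-0.01,0,0,0]
    - [-0.015,-0.047,-0.02,0,0,0]
    - [-0.015,-0.047,-0.03,0,0,0]
    - [-0.015,-0.047,-0.04,0,0,0]
    - [-0.016,-0.047,-0.04,0,0,-0.6]
    - [0,0,-0.04,0,0,0]
    - [0,0,-0.03,0,0,0]
    - [0,0,0,0,0,0]
    - [0,0,0,0,0,0]
  jaw: 0.07

```text
time: 5.55
position: [0.4298, -0.0515, 0.2269]
tool_rot: [1.0, 0.029, 0.001, 0.0]
ft_force: [0.2, -0.2, -0.3]
grip_width: 0.0702
grip_force: 0.0
```

Call:
step_arm:
  rows:
    - [0,-0.002,-0.025,0,0,0]
    - [0,0,-0.014,0,0,0]
    - [0,0,-0.003,0,0,0]
    - [0,0,0,0,0,0]

```text
time: 6.05
position: [0.4295, -0.0532, 0.1846]
tool_rot: [1.0, 0.029, 0.0, 0.0]
ft_force: [-0.2, -0.7, -1.1]
grip_width: 0.0701
grip_force: 0.0
```

Call:
step_arm:
  rows:
    - [0,0,0,0,0,0]
    - [0,0,0,0,0,0]
    - [0,0,0,0,0,0]
    - [0,0,0,0,0,0]
  jaw: 0.02
  squeeze: 35

```text
time: 6.55
position: [0.4294, -0.0533, 0.1843]
tool_rot: [1.0, 0.029, 0.0, 0.0]
ft_force: [-0.1, 0.1, -0.2]
grip_width: 0.0377
grip_force: 0.0
```

Call:
step_arm:
  rows:
    - [0,0,0.03,0,0,0]
    - [0,0,0.04,0,0,0]
    - [0,0,0.04,0,0,0]
    - [0,0,0,0,0,0]

```text
time: 7.05
position: [0.43, -0.0535, 0.2965]
tool_rot: [1.0, 0.029, 0.003, 0.001]
ft_force: [0.0, -0.9, -0.3]
grip_width: 0.0201
grip_force: 0.0
```

```bash
python3 b.py w3.png brush
```

```text
7.05 [ 0.43   -0.0535  0.2965] [[0.998, 0.058, 0.006], [0.058, -0.998, -0.002], [0.006, 0.003, -1.0]]
[[-0.0, 0.956, 0.294, 0.081], [1.0, -0.0, 0.001, -0.001], [0.001, 0.294, -0.956, 0.02], [0.0, 0.0, 0.0, 1.0]] 61.8313468100205
```

Call:
step_arm:
  rows:
    - [0,0,0,0,0,0]
    - [0,0,0,0,0,0]
    - [0,0,0,0,0,0]
    - [0,0,0,0,0,0]
    - [0,0,0,0,0,0]
  jaw: 0.06

```text
time: 7.78
position: [0.4294, -0.0533, 0.294]
tool_rot: [1.0, 0.029, -0.0, -0.0]
ft_force: [-0.7, 1.4, 0.1]
grip_width: 0.0579
grip_force: 0.0
```

```bash
python3 - <<'E'
from h import *
c,T,W=look('top','t2.png')
for d in cut_out('brush','top'):
    P=W[d['region']];P=P[~np.isnan(P[:,0])];print(d['confidence'],np.round(d['extent']),np.median(P,0),*rect(P))
E
```

```text
(no output)
```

View pics/w3.png

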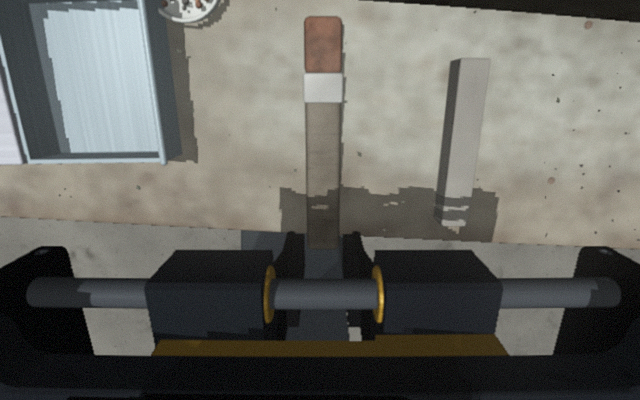

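Call:
step_arm:
  rows:
    - [0,0,-0.04,0,0,0]
    - [0,0,-0.04,0,0,0]
    - [0,0,-0.02,0,0,0]
    - [0,0,-0.01,0,0,0]
    - [0,0,0,0,0,0]

```text
time: 8.5
position: [0.4295, -0.0533, 0.184]
tool_rot: [1.0, 0.029, -0.0, -0.0]
ft_force: [0.4, -0.0, -0.1]
grip_width: 0.06
grip_force: 0.0
```

Call:
step_arm:
  rows:
    - [0,0,0,0,0,0]
    - [0,0,0,0,0,0]
    - [0,0,0,0,0,0]
    - [0,0,0,0,0,0]
    - [0,0,0,0,0,0]
    - [0,0,0,0,0,0]
    - [0,0,0,0,0,0]
    - [0,0,0,0,0,0]
  jaw: 0.015
  squeeze: 35

```text
time: 9.5
position: [0.4295, -0.0534, 0.1845]
tool_rot: [1.0, 0.029, 0.0, 0.0]
ft_force: [-0.3, -0.2, 6.2]
grip_width: 0.0293
grip_force: 35.0
```

Call:
step_arm:
  rows:
    - [0,0,0.03,0,0,0]
    - [0,0,0.045,0,0,0]
    - [-0.002,0.03,0.04,0,0,0.6]
    - [-0.002,0.05,0,0,0,0]
    - [-0.002,0.05,0,0,0,0]
    - [-0.002,0.05,0,0,0,0]
    - [-0.002,0.05,0,0,0,0]
    - [-0.002,0.05,0,0,0,0]
    - [-0.002,0.05,0,0,0,0]
    - [-0.002,0.05,0,0,0,0]
    - [-0.002,0.05,0,0,0,0]
    - [0,0.026,0,0,0,0]

```text
time: 11.0
position: [0.4106, 0.405, 0.2987]
tool_rot: [0.999, 0.035, -0.0, -0.0]
ft_force: [0.5, -0.5, -0.8]
grip_width: 0.0298
grip_force: 35.0
```

Call:
step_arm:
  rows:
    - [0,0,0,0,0,0]
    - [0,0,0,0,0,0]
    - [0,0,0,0,0,0]

```text
time: 11.38
position: [0.4114, 0.4014, 0.2989]
tool_rot: [0.999, 0.033, -0.001, 0.0]
ft_force: [0.5, 0.6, -0.4]
grip_width: 0.03
grip_force: 35.0
```

```bash
python3 b.py w4.png brush stub1; cat >> h.py <<'E'
YJ=np.radians(3.8);OJ=np.array([.5392,.2861])
RJ=np.array([[np.cos(YJ),-np.sin(YJ)],[np.sin(YJ),np.cos(YJ)]])
def j2w(p): return OJ+RJ@np.array(p)
def w2j(p): return (np.array(p)-OJ)@RJ
E
```

```text
11.375 [0.4114 0.4014 0.2989] [[0.998, 0.066, -0.001], [0.066, -0.998, -0.001], [-0.001, 0.001, -1.0]]
[[-0.0, 0.956, 0.294, 0.081], [1.0, -0.0, 0.001, -0.001], [0.001, 0.294, -0.956, 0.02], [0.0, 0.0, 0.0, 1.0]] 61.8313468100205
brush 0.57 [324. 168.  70. 335.] 18127 [0.472 0.405 0.128] [0.126 0.13 ] [446.3 403.6 164.5  30.2] 4.1
stub1 0.62 [484.  65.  61.  68.] 2813 [0.516 0.31  0.062] [0.047 0.063] [515.5 307.3  34.4  22.7] 30.0
stub1 0.61 [406.  90.  47.  64.] 2478 [0.498 0.355 0.062] [0.05  0.063] [496.7 353.4  35.7  22.2] 9.0
```

View pics/w4.png

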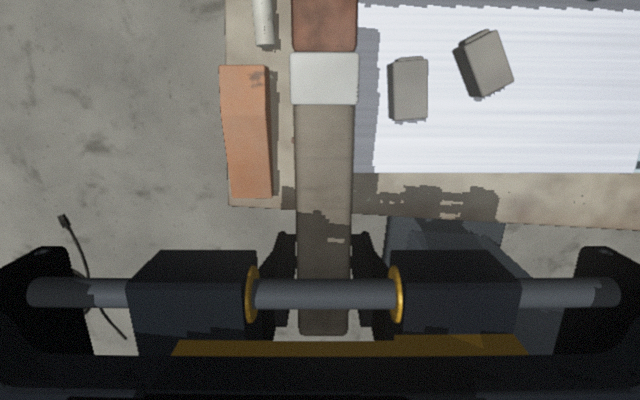

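Call:
step_arm:
  rows:
    - [0,0,-0.03,0,0,0]
    - [0,0,-0.03,0,0,0]
    - [0,0,-0.009,0,0,0]
    - [0,0,-0.003,0,0,0]
    - [0,0,0,0,0,0]
    - [0.001,-0.01,0,0,0,0]
    - [0.001,-0.015,0,0,0,0]
    - [0.001,-0.015,0,0,0,0]
    - [0.001,-0.015,0,0,0,0]
    - [0.001,-0.015,0,0,0,0]

```text
time: 12.78
position: [0.4166, 0.3315, 0.2273]
tool_rot: [0.999, 0.034, 0.0, -0.0]
ft_force: [0.5, -0.0, -0.0]
grip_width: 0.0301
grip_force: 35.0
```

Call:
step_arm:
  rows:
    - [0.001,-0.015,0,0,0,0]
    - [0.001,-0.015,0,0,0,0]
    - [0.001,-0.015,0,0,0,0]
    - [0.001,-0.015,0,0,0,0]
    - [0.001,-0.015,0,0,0,0]
    - [0.001,-0.015,0,0,0,0]

```text
time: 13.52
position: [0.4225, 0.2417, 0.2272]
tool_rot: [0.999, 0.034, -0.0, 0.0]
ft_force: [0.6, -0.5, -0.2]
grip_width: 0.0299
grip_force: 35.0
```

```bash
python3 b.py w5.png stub1 brush
```

```text
13.525 [0.4225 0.2417 0.2272] [[0.998, 0.068, -0.0], [0.068, -0.998, -0.0], [-0.0, 0.0, -1.0]]
[[-0.0, 0.956, 0.294, 0.081], [1.0, -0.0, 0.001, -0.001], [0.001, 0.294, -0.956, 0.02], [0.0, 0.0, 0.0, 1.0]] 61.8313468100205
stub1 0.97 [384.  91.  62.  91.] 4856 [0.506 0.222 0.062] [0.057 0.063] [504.8 221.7  35.7  22.4] 4.6
stub1 0.67 [439.  62.  68.  92.] 4915 [0.52  0.202 0.062] [0.055 0.063] [518.3 200.9  33.4  23.1] 4.6
stub1 0.42 [ 14. 184.  23. 100.] 1339 [0.423 0.446 0.006] [0.001 0.014] [425.7 445.8  47.3   9. ] -6.6
brush 0.95 [324. 169.  71. 339.] 18379 [0.483 0.246 0.056] [0.055 0.058] [457.3 244.1 164.9  30.1] 4.2
```

View pics/w5.png

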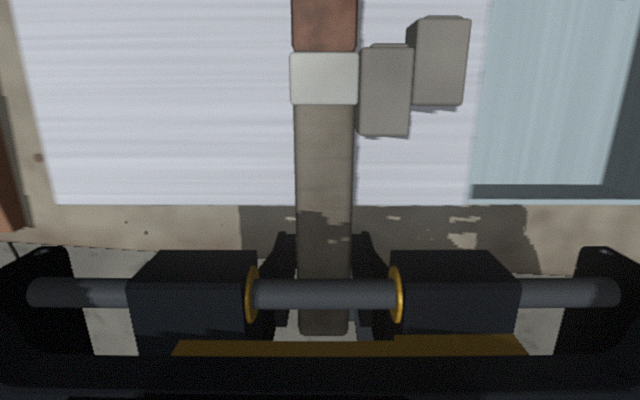

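Call:
step_arm:
  rows:
    - [0.001,-0.012,0,0,0,0]
    - [0.001,-0.012,0,0,0,0]
    - [0.001,-0.012,0,0,0,0]
    - [0.001,-0.01,0,0,0,0]
    - [0.001,-0.01,0,0,0,0]
    - [0.001,-0.01,0,0,0,0]
    - [0.001,-0.01,0,0,0,0]
    - [0.001,-0.01,0,0,0,0]
    - [0.001,-0.01,0,0,0,0]
    - [0,0,0,0,0,0]

```text
time: 14.92
position: [0.4316, 0.1459, 0.2272]
tool_rot: [0.999, 0.033, -0.0, 0.0]
ft_force: [-0.2, -0.0, -0.5]
grip_width: 0.0294
grip_force: 35.0
```

Call:
step_arm:
  rows:
    - [0,0,0.04,0,0,0]
    - [0,0,0.04,0,0,0]
    - [0,0.04,0.02,0,0,0]
    - [0,0.04,0,0,0,0]
    - [0,0,0,0,0,0]
    - [0,0,0,0,0,0]

```text
time: 15.68
position: [0.4308, 0.2265, 0.3268]
tool_rot: [0.999, 0.034, -0.001, 0.0]
ft_force: [-0.1, -0.6, -0.5]
grip_width: 0.0297
grip_force: 35.0
```

```bash
python3 b.py w6.png stub1 stick1; python3 a.py | grep -E "stub|stick|brush"
```

```text
15.675 [0.4308 0.2265 0.3268] [[0.998, 0.069, -0.001], [0.069, -0.998, -0.001], [-0.001, 0.001, -1.0]]
[[-0.0, 0.956, 0.294, 0.081], [1.0, -0.0, 0.001, -0.001], [0.001, 0.294, -0.956, 0.02], [0.0, 0.0, 0.0, 1.0]] 61.8313468100205
stub1 0.93 [435.  85.  54.  54.] 1620 [0.526 0.144 0.027] [0.011 0.028] [525.2 141.4  36.6  22.9] -27.7
stub1 0.69 [471.  89.  45.  48.] 1517 [0.522 0.114 0.027] [0.011 0.028] [522.  113.9  35.3  28. ] -5.6
top brush 0.68 [258. 201.  13.  26.] 226 [0.524 0.231 0.156] [0.045 0.163] [512.  232.1 104.5  62.2] 26.3
top brush 0.47 [284. 205.   8.  14.] 76 [0.523 0.138 0.027] [0.006 0.036] [524.5 140.4  38.2  26. ] -25.2
top stick1 0.6 [369. 219.   4.  38.] 228 [ 0.478 -0.16   0.023] [0.013 0.03 ] [ 474.7 -160.   127.2   21.6] 2.4
top stick1 0.49 [431. 221.  10.  39.] 284 [ 0.477 -0.386  0.021] [0.003 0.029] [ 478.7 -389.2  127.5   31.6] 8.2
top stick1 0.42 [255. 195.  97.  64.] 3572 [0.548 0.258 0.043] [0.003 0.168] [551.  302.8 505.3 217.4] 76.2
top stub1 0.62 [293. 207.   6.   8.] 46 [0.517 0.11  0.027] [0.02  0.035] [517.4 108.9  29.2  20.2] -10.1
top stub1 0.47 [283. 204.   8.  14.] 59 [0.52  0.139 0.028] [0.021 0.037] [521.6 140.   36.2  21.1] -22.6
scene brush 0.76 [278. 249.  52.  39.] 255 [0.417 0.23  0.158] [0.152 0.162] [493.  229.2 223.8  33.1] 2.6
```

View pics/w6.png

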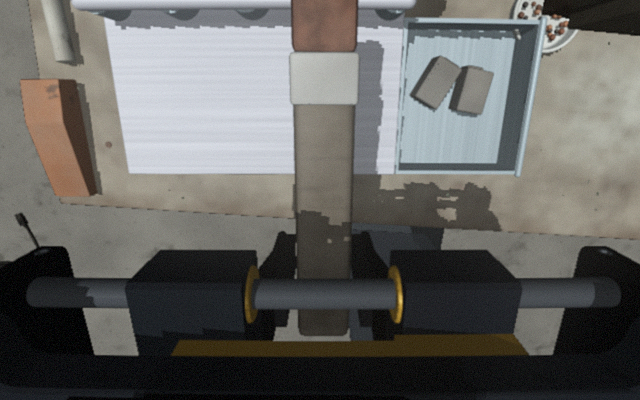

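Call:
step_arm:
  rows:
    - [0,-0.05,0,0,0,0]
    - [0,-0.05,0,0,0,0]
    - [0,-0.05,0,0,0,0]
    - [0,-0.05,0,0,0,0]
    - [0,-0.05,-0.02,0,0,0]
    - [0,-0.03,-0.04,0,0,0]
    - [0,0,-0.05,0,0,0]
    - [0,0,-0.02,0,0,0]
    - [0,0,-0.01,0,0,0]
    - [0,0,0,0,0,0]

```text
time: 18.18
position: [0.4318, -0.0534, 0.187]
tool_rot: [0.999, 0.034, 0.0, 0.0]
ft_force: [-0.1, 1.2, -0.8]
grip_width: 0.0299
grip_force: 35.0
```

Call:
step_arm:
  rows:
    - [0,0,0,0,0,0]
    - [0,0,0,0,0,0]
    - [0,0,0,0,0,0]
    - [0,0,0,0,0,0]
    - [0,0,0,0,0,0]
  jaw: 0.06

```text
time: 18.8
position: [0.4314, -0.0533, 0.1873]
tool_rot: [0.999, 0.034, 0.0, 0.0]
ft_force: [0.3, 0.9, 0.7]
grip_width: 0.059
grip_force: 0.0
```

Call:
step_arm:
  rows:
    - [0,0,0.04,0,0,0]
    - [0,-0.01,0.035,0,0,0]
    - [0.003,-0.05,0,0,0,-1.4]
    - [0.004,-0.049,0,0,0,0]
    - [0,0,0,0,0,0]
    - [0,0,0,0,0,0]

```text
time: 19.55
position: [0.4378, -0.1619, 0.2619]
tool_rot: [1.0, 0.021, -0.001, -0.001]
ft_force: [0.4, 0.7, -0.3]
grip_width: 0.06
grip_force: 0.0
```

```bash
python3 b.py w7.png stick1 brush
```

```text
19.55 [ 0.4378 -0.1619  0.2619] [[0.999, 0.043, -0.002], [0.043, -0.999, 0.001], [-0.002, -0.001, -1.0]]
[[-0.0, 0.956, 0.294, 0.081], [1.0, -0.0, 0.001, -0.001], [0.001, 0.294, -0.956, 0.02], [0.0, 0.0, 0.0, 1.0]] 61.8313468100205
stick1 0.82 [327. 147.  38. 194.] 6488 [ 0.486 -0.16   0.022] [0.021 0.023] [ 477.8 -160.1  129.3   22.2] 2.6
stick1 0.79 [621. 165.  30. 185.] 4606 [ 0.469 -0.378  0.012] [0.001 0.022] [ 473.4 -377.5  122.5   12.4] 14.9
brush 0.75 [164. 126.  81. 252.] 11157 [ 0.499 -0.051  0.014] [0.007 0.016] [483.5 -50.  171.6  30.8] 4.7
```

Call:
step_arm:
  rows:
    - [0,0,-0.04,0,0,0]
    - [0,0,-0.026,0,0,0]
    - [0,0,-0.01,0,0,0]
    - [0,0,0,0,0,0]

```text
time: 20.2
position: [0.4384, -0.1617, 0.1858]
tool_rot: [1.0, 0.022, -0.001, -0.0]
ft_force: [0.0, -0.6, -0.3]
grip_width: 0.0597
grip_force: 0.0
```

Call:
step_arm:
  rows:
    - [0,0,0,0,0,0]
    - [0,0,0,0,0,0]
    - [0,0,0,0,0,0]
    - [0,0,0,0,0,0]
    - [0,0,0,0,0,0]
    - [0,0,0,0,0,0]
    - [0,0,0,0,0,0]
  jaw: 0.01
  squeeze: 40

```text
time: 21.08
position: [0.4384, -0.1624, 0.1864]
tool_rot: [1.0, 0.022, 0.0, 0.0]
ft_force: [-0.7, -0.0, 3.8]
grip_width: 0.0215
grip_force: 40.0
```

Call:
step_arm:
  rows:
    - [0,0,0.04,0,0,0]
    - [0,0.02,0.044,0,0,0]
    - [0,0.05,0,0,0,1.3]
    - [0,0.05,0,0,0,0]
    - [0,0.05,0,0,0,0]
    - [0,0.05,0,0,0,0]
    - [-0.001,0.05,0,0,0,0]
    - [-0.001,0.05,0,0,0,0]
    - [-0.001,0.05,0,0,0,0]
    - [-0.001,0.05,0,0,0,0]
    - [-0.001,0.046,0,0,0,0]
    - [0,0,0,0,0,0]

```text
time: 22.58
position: [0.4328, 0.3064, 0.2696]
tool_rot: [0.999, 0.035, 0.0, -0.0]
ft_force: [0.0, -0.3, -1.7]
grip_width: 0.0214
grip_force: 40.0
```

Call:
step_arm:
  rows:
    - [0,0,-0.02,0,0,0]
    - [0,0,-0.015,0,0,0]
    - [0,0,0,0,0,0]
    - [0,0,0,0,0,0]

```text
time: 23.08
position: [0.4337, 0.3032, 0.2352]
tool_rot: [0.999, 0.033, -0.0, 0.0]
ft_force: [-0.1, -0.3, -2.1]
grip_width: 0.0214
grip_force: 40.0
```

```bash
python3 b.py w8.png stick1; python3 - <<'E'
from h import *
W=np.load('W.npy');o=get_obs()
J=W.copy();J[...,:2]=(W[...,:2]-OJ)@RJ
P=J.reshape(-1,3);P=P[~np.isnan(P[:,0])]
print('tcp jig',w2j(o['position'][:2]))
# stick top
z=o['position'][2]-.186+.022
S=P[(abs(P[:,2]-z)<.004)&(abs(P[:,1]-.025)<.03)&(P[:,0]<.018)&(P[:,0]>-.15)]
print('stick z',z,np.median(S[:,2]),*rect(S))
# pocket mouths: points on block front face
F=P[(P[:,2]>.045)&(P[:,2]<.064)&(P[:,0]>.024)&(P[:,0]<.09)&(abs(P[:,1])<.115)]
h,e=np.histogram(F[:,1],bins=np.arange(-.115,.116,.002));print([(round(a,3),int(n)) for a,n in zip(e,h) if n])
E
```

```text
23.075 [0.4337 0.3032 0.2352] [[0.998, 0.065, -0.0], [0.065, -0.998, -0.0], [-0.0, 0.0, -1.0]]
[[-0.0, 0.956, 0.294, 0.081], [1.0, -0.0, 0.001, -0.001], [0.001, 0.294, -0.956, 0.02], [0.0, 0.0, 0.0, 1.0]] 61.8313468100205
stick1 0.77 [323. 153.  54. 249.] 12283 [0.491 0.307 0.071] [0.07  0.072] [482.4 307.  111.9  22.3] 3.9
tcp jig [-0.10406235  0.02431018]
stick z 0.07163968430186102 0.07060180478147363 [-65.1  27.5 131.5  39.4] 5.9
[]
```

View pics/w8.png

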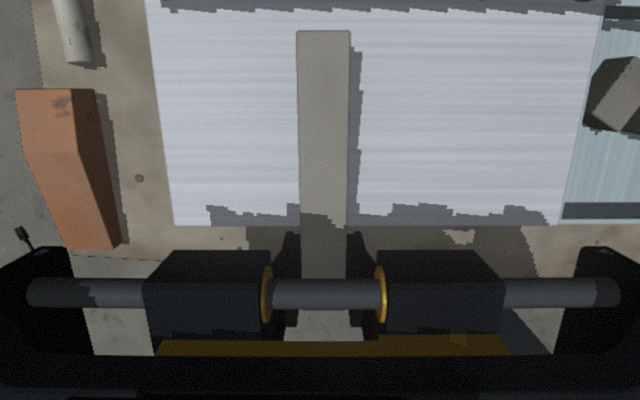

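Call:
step_arm:
  rows:
    - [0,0.0005,-0.0075,0,0,0]
    - [0.01,0.0007,0,0,0,0]
    - [0.01,0.0007,0,0,0,0]
    - [0.008,0.0005,0,0,0,0]
    - [0.006,0.0004,0,0,0,0]
    - [0,0,0,0,0,0]
  squeeze: 25

```text
time: 23.92
position: [0.4681, 0.3064, 0.2277]
tool_rot: [0.999, 0.033, 0.0, -0.0]
ft_force: [-0.0, -1.3, -1.2]
grip_width: 0.022
grip_force: 25.0
```

Call:
step_arm:
  rows:
    - [0.008,0.0005,0,0,0,0]
    - [0.008,0.0005,0,0,0,0]
    - [0.006,0.0004,0,0,0,0]
    - [0.003,0.0002,0,0,0,0]
    - [0,0,0,0,0,0]

```text
time: 24.55
position: [0.4929, 0.308, 0.2277]
tool_rot: [0.999, 0.033, 0.001, -0.0]
ft_force: [1.1, -1.6, -3.4]
grip_width: 0.0219
grip_force: 25.0
```

Call:
step_arm:
  rows:
    - [0.003,0.0002,0,0,0,0]
    - [0.003,0.0002,0,0,0,0]
    - [0.003,0.0002,0,0,0,0]
    - [0,0,0,0,0,0]

```text
time: 25.05
position: [0.5018, 0.3086, 0.2276]
tool_rot: [0.999, 0.033, 0.0, 0.0]
ft_force: [0.6, -2.1, -1.9]
grip_width: 0.0216
grip_force: 25.0
```

Call:
step_arm:
  rows:
    - [0.002,0.0002,0,0,0,0]
    - [0.002,0.0002,0,0,0,0]
    - [0,0,0,0,0,0]

```text
time: 25.42
position: [0.5038, 0.3089, 0.2273]
tool_rot: [0.999, 0.033, -0.003, 0.001]
ft_force: [-5.4, -3.9, -0.3]
grip_width: 0.0215
grip_force: 25.0
```

Call:
step_arm:
  rows:
    - [0.002,0.0002,0,0,0,0]
    - [0.002,0.0002,0,0,0,0]
    - [0,0,0,0,0,0]

```text
time: 25.8
position: [0.5053, 0.3092, 0.2267]
tool_rot: [0.999, 0.033, -0.007, 0.001]
ft_force: [-10.5, -2.1, 2.3]
grip_width: 0.0216
grip_force: 25.0
```

Call:
step_arm:
  rows:
    - [0.002,0.0002,0,0,0,0]
    - [0.002,0.0002,0,0,0,0]
    - [0,0,0,0,0,0]

```text
time: 26.18
position: [0.5069, 0.3094, 0.2265]
tool_rot: [0.999, 0.033, -0.01, 0.002]
ft_force: [-15.0, -1.7, 5.6]
grip_width: 0.0219
grip_force: 25.0
```

Call:
step_arm:
  rows:
    - [0,0,0,0,0,0]
    - [0,0,0,0,0,0]
    - [0,0,0,0,0,0]
  jaw: 0.045

```text
time: 26.55
position: [0.5146, 0.3103, 0.2283]
tool_rot: [0.999, 0.033, 0.002, -0.001]
ft_force: [0.1, 0.8, 0.3]
grip_width: 0.0414
grip_force: 0.0
```

Call:
step_arm:
  rows:
    - [0,0,0.03,0,0,0]
    - [0,0,0.04,0,0,0]
    - [-0.04,0,0.04,0,0,0]
    - [-0.03,-0.03,0,0,0,0]
    - [0,0,0,0,0,0]
    - [0,0,0,0,0,0]

```text
time: 27.3
position: [0.4444, 0.2801, 0.3382]
tool_rot: [0.999, 0.033, 0.001, -0.001]
ft_force: [0.2, -0.9, 0.1]
grip_width: 0.0451
grip_force: 0.0
```

```bash
cat > st.py <<'E'
from h import *
import sys
o=get_obs();c,T,W=look('wrist',sys.argv[1]);print(o['time'],o['position'],w2j(o['position'][:2]))
for l in['stick1','brush','stub1']:
  for d in cut_out(l,'wrist'):
    if d['confidence']<.4: continue
    P=W[d['region']];P=P[~np.isnan(P[:,0])].copy()
    if len(P)<30: continue
    P[:,:2]=(P[:,:2]-OJ)@RJ;z=np.percentile(P[:,2],80);Q=P[abs(P[:,2]-z)<.003]
    print(l,round(d['confidence'],2),z.round(3),'jig frame',*rect(Q),'xmin',Q[:,0].min().round(4))
E
python3 st.py w9.png
```

```text
27.3 [0.44441974 0.28008265 0.3381981 ] [-0.09497067  0.00027734]
stick1 0.91 0.063 jig frame [-19.6  25.4  79.8  22.2] -0.2 xmin -0.0595
stick1 0.54 0.073 jig frame [3.240e+01 2.000e-01 2.199e+02 2.630e+01] 89.9 xmin 0.0192
brush 0.94 0.012 jig frame [-152.7 -316.8   50.7   11.3] 13.4 xmin -0.1762
stub1 0.84 0.027 jig frame [ -23.4 -143.1   36.3   23.1] -29.9 xmin -0.0429
stub1 0.77 0.027 jig frame [ -29.6 -170.1   34.4   29.5] -10.0 xmin -0.0478
```

View pics/w9.png

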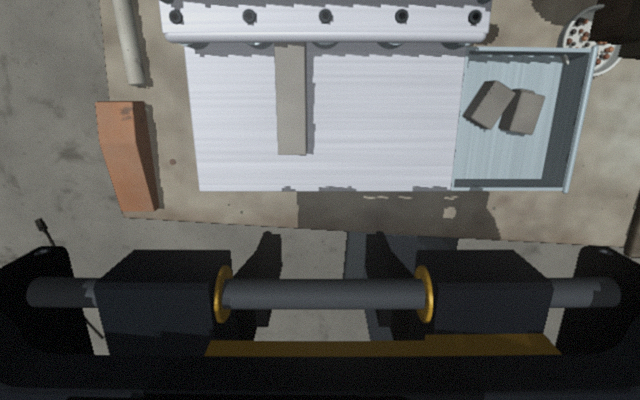

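Call:
step_arm:
  rows:
    - [0,-0.06,0,0,0,0]
    - [0,-0.06,0,0,0,0]
    - [0,-0.06,0,0,0,0]
    - [0,-0.06,0,0,0,0]
    - [0,-0.06,0,0,0,0]
    - [0,-0.06,0,0,0,0]
    - [0,-0.06,0,0,0,0]
    - [0,-0.06,0,0,0,2]
    - [0,-0.06,0,0,0,2]
    - [0,-0.06,-0.02,0,0,2]
    - [-0.005,-0.06,-0.03,0,0,0]
    - [0,0,0,0,0,0]
  jaw: 0.06

```text
time: 29.0
position: [0.4383, -0.3795, 0.2874]
tool_rot: [0.997, 0.083, -0.0, -0.0]
ft_force: [-0.9, 0.1, 0.5]
grip_width: 0.0597
grip_force: 0.0
```

Call:
step_arm:
  rows:
    - [0,-0.01,-0.02,0,0,0]
    - [0,0,0,0,0,0]
    - [0,0,0,0,0,0]

```text
time: 29.38
position: [0.4391, -0.3841, 0.2701]
tool_rot: [0.996, 0.086, -0.0, -0.0]
ft_force: [-0.2, -0.1, 0.6]
grip_width: 0.0599
grip_force: 0.0
```

```bash
python3 b.py w10.png stick1 brush
```

```text
29.375 [ 0.4391 -0.3841  0.2701] [[0.985, 0.171, -0.0], [0.171, -0.985, 0.001], [-0.0, -0.001, -1.0]]
[[-0.0, 0.956, 0.294, 0.081], [1.0, -0.0, 0.0, -0.001], [0.0, 0.294, -0.956, 0.02], [0.0, 0.0, 0.0, 1.0]] 61.8313468100205
stick1 0.9 [341. 149.  30. 186.] 5942 [ 0.486 -0.387  0.022] [0.021 0.023] [ 478.9 -388.5  129.5   21.7] 9.9
```

Call:
step_arm:
  rows:
    - [0,-0.011,-0.04,0,0,0]
    - [0,0,-0.034,0,0,0]
    - [0,0,-0.01,0,0,0]
    - [0,0,0,0,0,0]

```text
time: 30.02
position: [0.4389, -0.3959, 0.1861]
tool_rot: [0.996, 0.085, -0.0, -0.0]
ft_force: [-0.3, 0.1, 0.1]
grip_width: 0.0597
grip_force: 0.0
```

Call:
step_arm:
  rows:
    - [0,0,0,0,0,0]
    - [0,0,0,0,0,0]
    - [0,0,0,0,0,0]
    - [0,0,0,0,0,0]
    - [0,0,0,0,0,0]
    - [0,0,0,0,0,0]
    - [0,0,0,0,0,0]
  jaw: 0.01
  squeeze: 40

```text
time: 30.9
position: [0.4388, -0.3962, 0.1863]
tool_rot: [0.996, 0.085, 0.0, 0.0]
ft_force: [-0.0, 0.7, 2.4]
grip_width: 0.0216
grip_force: 40.0
```

Call:
step_arm:
  rows:
    - [0,0,0.04,0,0,0]
    - [0,0.04,0.044,0,0,0]
    - [0,0.06,0,0,0,-2]
    - [0,0.06,0,0,0,-2]
    - [0,0.06,0,0,0,-2]
    - [0,0.06,0,0,0,0]
    - [0,0.06,0,0,0,0]
    - [0,0.06,0,0,0,0]
    - [0,0.06,0,0,0,0]
    - [0,0.06,0,0,0,0]
    - [0,0.05,0,0,0,0]
    - [0,0.025,0,0,0,0]

```text
time: 32.4
position: [0.4382, 0.2013, 0.2697]
tool_rot: [0.999, 0.035, -0.0, -0.0]
ft_force: [0.4, 0.4, -1.3]
grip_width: 0.0215
grip_force: 40.0
```

Call:
step_arm:
  rows:
    - [0,0.005,-0.02,0,0,0]
    - [0,0,-0.015,0,0,0]
    - [0,0,0,0,0,0]
    - [0,0,0,0,0,0]

```text
time: 32.9
position: [0.4389, 0.2033, 0.235]
tool_rot: [0.999, 0.032, -0.0, 0.0]
ft_force: [-0.0, 0.0, -1.5]
grip_width: 0.0215
grip_force: 40.0
```

```bash
python3 st.py w11.png; python3 -c "
from h import *
o=get_obs();print(R.from_quat(o['tool_rot']).as_matrix()[:2,0])"
```

```text
32.9 [0.43894649 0.20330631 0.23501887] [-0.10552016 -0.07596747]
stick1 0.95 0.062 jig frame [-23.2  25.3  72.9  23.7] -0.3 xmin -0.0597
stick1 0.76 0.071 jig frame [-55.9 -75.3 113.   22.4] 0.3 xmin -0.1124
brush 0.58 0.04 jig frame [-38.7 -53.1 327.2 116.3] 89.9 xmin -0.0972
stub1 0.82 0.027 jig frame [ -23.7 -143.3   36.5   22.5] -31.1 xmin -0.0434
stub1 0.75 0.027 jig frame [ -29.4 -171.5   34.3   27. ] -10.0 xmin -0.0483
[0.99786481 0.06530502]
```

Call:
step_arm:
  rows:
    - [0,0.0005,-0.0075,0,0,0]
    - [0.01,0.0007,0,0,0,0]
    - [0.01,0.0007,0,0,0,0]
    - [0.008,0.0005,0,0,0,0]
    - [0.006,0.0004,0,0,0,0]
    - [0,0,0,0,0,0]
  squeeze: 25

```text
time: 33.85
position: [0.4735, 0.2065, 0.2275]
tool_rot: [0.999, 0.033, 0.001, -0.0]
ft_force: [0.4, -2.0, -1.1]
grip_width: 0.0219
grip_force: 25.0
```

Call:
step_arm:
  rows:
    - [0.008,0.0005,0,0,0,0]
    - [0.008,0.0005,0,0,0,0]
    - [0.006,0.0004,0,0,0,0]
    - [0.003,0.0002,0,0,0,0]
    - [0,0,0,0,0,0]

```text
time: 34.48
position: [0.4982, 0.2081, 0.2275]
tool_rot: [0.999, 0.033, 0.0, 0.0]
ft_force: [0.2, -3.7, -2.6]
grip_width: 0.0217
grip_force: 25.0
```

Call:
step_arm:
  rows:
    - [0.003,0,0,0,0,0]
    - [0.003,0,0,0,0,0]
    - [0.003,0.0002,0,0,0,0]
    - [0,0,0,0,0,0]

```text
time: 34.98
position: [0.5074, 0.2086, 0.2277]
tool_rot: [0.999, 0.033, 0.001, -0.0]
ft_force: [0.3, -2.4, -1.7]
grip_width: 0.0221
grip_force: 25.0
```

Call:
step_arm:
  rows:
    - [0.002,0.0002,0,0,0,0]
    - [0.002,0.0002,0,0,0,0]
    - [0.002,0,0,0,0,0]
    - [0,0,0,0,0,0]

```text
time: 35.48
position: [0.5098, 0.2089, 0.2269]
tool_rot: [0.999, 0.033, -0.005, 0.0]
ft_force: [-7.3, -2.2, 1.1]
grip_width: 0.0221
grip_force: 25.0
```

Call:
step_arm:
  rows:
    - [0.002,0.0002,0,0,0,0]
    - [0.002,0.0002,0,0,0,0]
    - [0,0,0,0,0,0]

```text
time: 35.85
position: [0.5114, 0.2091, 0.2263]
tool_rot: [0.999, 0.034, -0.009, 0.001]
ft_force: [-11.7, -1.7, 4.1]
grip_width: 0.0215
grip_force: 25.0
```

Call:
step_arm:
  rows:
    - [0,0,0,0,0,0]
    - [0,0,0,0,0,0]
    - [0,0,0,0,0,0]
  jaw: 0.045

```text
time: 36.22
position: [0.5178, 0.2095, 0.228]
tool_rot: [0.999, 0.033, 0.001, -0.0]
ft_force: [-0.7, 0.2, -0.2]
grip_width: 0.042
grip_force: 0.0
```

Call:
step_arm:
  rows:
    - [0,0,0.03,0,0,0]
    - [0,0,0.04,0,0,0]
    - [-0.03,0.02,0.05,0,0,0]
    - [-0.01,0.05,0.03,0,0,0]
    - [0,0,0,0,0,0]
    - [0,0,0,0,0,0]

```text
time: 36.98
position: [0.4767, 0.2791, 0.3773]
tool_rot: [0.999, 0.033, 0.0, 0.0]
ft_force: [-0.6, -0.1, -0.6]
grip_width: 0.045
grip_force: 0.0
```

```bash
python3 st.py w12.png; python3 - <<'E'
from h import *
c=cv2.imread('pics/w12.png')
d=cut_out('knob','wrist');print([(x['confidence'],x['extent']) for x in d])
c,T,W=look('top')
J=W.copy();J[...,:2]=(W[...,:2]-OJ)@RJ
P=J.reshape(-1,3);C=c['pixels'].reshape(-1,3)
m=(abs(P[:,1])<.02)&(P[:,0]>.055)&(P[:,0]<.14)&(P[:,2]>.08)
i=np.where(m)[0]
for k in i: print(P[k].round(3),C[k])
B=P[(abs(P[:,1])<.1)&(P[:,2]>.12)&(P[:,0]>.03)&(P[:,0]<.13)];print('bar',np.percentile(B,[2,50,98],axis=0).round(3))
# obstacles behind at height
H=P[(abs(P[:,1])<.15)&(P[:,0]>.13)&(P[:,0]<.35)&(P[:,2]>.1)];print(len(H),H.min(0) if len(H) else '',H.max(0) if len(H) else '')
E
```

```text
36.975 [0.47665775 0.27911506 0.37732536] [-0.06286766 -0.00282466]
stick1 0.93 0.062 jig frame [-20.3 -73.9  80.5  22.6] -0.3 xmin -0.0605
stick1 0.75 0.063 jig frame [-19.8  25.4  79.   22.2] -0.1 xmin -0.0593
brush 0.66 0.014 jig frame [ -72.5 -329.1  160.9   29. ] 0.6 xmin -0.1528
stub1 0.98 0.027 jig frame [ -29.1 -169.    33.9   29.3] -12.5 xmin -0.0472
stub1 0.82 0.027 jig frame [ -23.4 -143.3   36.6   22.7] -30.3 xmin -0.0431
[(0.77, [320.9, 26.1, 411.7, 52.1])]
[0.104 0.006 0.146] [91 95 99]
[0.103 0.002 0.152] [41 41 41]
[ 0.103 -0.003  0.157] [27 26 25]
[ 0.104 -0.004  0.148] [26 24 25]
[ 0.104 -0.007  0.142] [38 38 39]
[0.1   0.009 0.151] [91 94 98]
[0.101 0.006 0.149] [39 39 39]
[0.099 0.001 0.157] [32 30 30]
[ 0.099 -0.003  0.159] [32 30 29]
[ 0.099 -0.006  0.16 ] [26 25 24]
[ 0.099 -0.009  0.155] [24 22 23]
[ 0.101 -0.01   0.141] [54 56 58]
[0.097 0.009 0.152] [69 71 74]
[0.096 0.005 0.155] [29 28 27]
[0.096 0.001 0.159] [41 39 38]
[ 0.096 -0.002  0.157] [40 39 38]
[ 0.097 -0.005  0.151] [30 28 28]
[ 0.096 -0.009  0.157] [24 24 23]
[ 0.096 -0.011  0.152] [22 20 20]
[0.
[... 3129 characters left out ...]
 26 26]
[ 0.058 -0.017  0.169] [26 26 26]
[ 0.058 -0.019  0.166] [27 26 26]
[0.056 0.016 0.17 ] [66 65 65]
[0.056 0.015 0.161] [65 65 64]
[0.056 0.012 0.159] [65 65 65]
[0.056 0.009 0.158] [66 66 65]
[0.056 0.005 0.161] [66 65 64]
[0.056 0.001 0.163] [81 80 80]
[ 0.056 -0.001  0.158] [90 89 88]
[ 0.056 -0.005  0.161] [90 89 89]
[ 0.056 -0.008  0.159] [90 90 89]
[ 0.06  -0.002  0.082] [180 178 177]
[ 0.059 -0.016  0.085] [214 213 213]
[0.057 0.012 0.082] [199 196 196]
[ 0.057 -0.002  0.081] [199 196 196]
[ 0.056 -0.012  0.08 ] [198 195 195]
bar [[ 0.053 -0.097  0.14 ]
 [ 0.063 -0.001  0.166]
 [ 0.099  0.094  0.176]]
7538 [ 0.13078889 -0.14991364  0.10004586] [0.34999034 0.1498334  0.58216456]
```

View pics/w12.png

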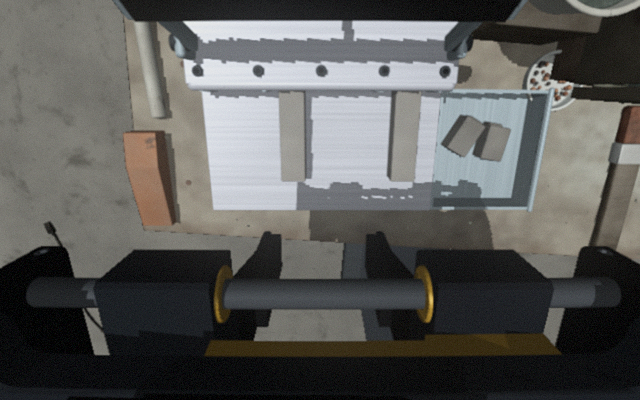

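```bash
python3 - <<'E'
from h import *
for n in('top','scene'):
    c,T,W=look(n);J=W.copy();J[...,:2]=(W[...,:2]-OJ)@RJ
    P=J.reshape(-1,3)
    for zl in(.12,.18,.25):
        H=P[(abs(P[:,1])<.12)&(P[:,0]>.115)&(P[:,0]<.45)&(P[:,2]>zl)]
        for y in np.arange(-.12,.12,.04):
            q=H[(H[:,1]>=y)&(H[:,1]<y+.04)]
            print(n,zl,round(y,2),len(q),q[:,0].min().round(3) if len(q) else None)
E
```

```text
top 0.12 -0.12 1428 0.192
top 0.12 -0.08 1473 0.186
top 0.12 -0.04 1442 0.183
top 0.12 0.0 1377 0.186
top 0.12 0.04 752 0.198
top 0.12 0.08 657 0.22
top 0.18 -0.12 1373 0.192
top 0.18 -0.08 1419 0.186
top 0.18 -0.04 1398 0.183
top 0.18 0.0 1339 0.188
top 0.18 0.04 729 0.198
top 0.18 0.08 650 0.22
top 0.25 -0.12 1303 0.192
top 0.25 -0.08 1365 0.186
top 0.25 -0.04 1350 0.183
top 0.25 0.0 1296 0.188
top 0.25 0.04 716 0.198
top 0.25 0.08 650 0.22
scene 0.12 -0.12 1758 0.191
scene 0.12 -0.08 2174 0.185
scene 0.12 -0.04 2496 0.183
scene 0.12 0.0 3017 0.184
scene 0.12 0.04 2866 0.194
scene 0.12 0.08 2394 0.214
scene 0.18 -0.12 1677 0.191
scene 0.18 -0.08 2021 0.185
scene 0.18 -0.04 2328 0.183
scene 0.18 0.0 2816 0.185
scene 0.18 0.04 2624 0.195
scene 0.18 0.08 2138 0.214
scene 0.25 -0.12 1657 0.191
scene 0.25 -0.08 1839 0.185
scene 0.25 -0.04 2114 0.183
scene 0.25 0.0 2564 0.186
scene 0.25 0.04 2332 0.196
scene 0.25 0.08 1797 0.214
```

Call:
step_arm:
  rows:
    - [0,0,0.04,0,0,10]
    - [0,0,0,0,0,10]
    - [0,0,0,0,0,10]
    - [0,0,0,0,0,10]
    - [0,0,0,0,0,10]
    - [0,0,0,0,0,10]
    - [0,0,0,0,0,10]
    - [0,0,0,0,0,10]
    - [0,0,0,0,0,10]
  jaw: 0.06

```text
time: 38.5
position: [0.4769, 0.279, 0.4173]
tool_rot: [0.681, 0.732, -0.0, -0.0]
ft_force: [-0.1, -0.2, 0.1]
grip_width: 0.06
grip_force: 0.0
```

```bash
python3 -c "
from h import *
o=get_obs();print(o['q'].round(3),o['position'])"
```

```text
[ 0.327  0.415  1.601 -0.     1.126  0.256] [0.47686766 0.27900065 0.41731782]
```

Call:
step_arm:
  rows:
    - [0.02,0,0,0,0,10]
    - [0.02,0,0,0,0,10]
    - [0.02,0,0,0,0,10]
    - [0.02,0,0,0,0,10]
    - [0.02,0,0,0,0,10]
    - [0.02,0,0,0,0,10]
    - [0.02,0,0,0,0,10]
    - [0.015,0.006,0,0,0,10]
    - [0,0.006,0,0,0,10]
    - [0,0,0,0,0,0]
    - [0,0,0,0,0,0]

```text
time: 39.88
position: [0.6316, 0.291, 0.4173]
tool_rot: [-0.032, 0.999, -0.0, -0.0]
ft_force: [-0.1, -0.2, -0.2]
grip_width: 0.0603
grip_force: 0.0
```

```bash
python3 - <<'E'
from h import *
o=get_obs();print(o['position'],o['q'].round(2),R.from_quat(o['tool_rot']).as_matrix().round(3)[:2,0])
c,T,W=look('wrist','w13.png');J=W.copy();J[...,:2]=(W[...,:2]-OJ)@RJ
P=J.reshape(-1,3);g=c['pixels'].reshape(-1,3).max(1)
m=(abs(P[:,1])<.03)&(P[:,0]>.078)&(P[:,0]<.12)&(P[:,2]>.12)&(P[:,2]<.175)
Q=P[m];print(len(Q))
if len(Q)>10:
    print(np.percentile(Q,[2,50,98],axis=0).round(4))
    A=np.c_[2*Q,np.ones(len(Q))];s=np.linalg.lstsq(A,(Q**2).sum(1),rcond=None)[0];print('ball',s[:3],np.sqrt(s[3]+s[:3]@s[:3]))
E
```

```text
[0.631638   0.29099311 0.4172761 ] [ 0.27  0.61  1.22 -0.    1.3  -1.36] [-0.998 -0.063]
828
[[ 7.960e-02 -1.090e-02  1.435e-01]
 [ 9.290e-02  1.000e-04  1.524e-01]
 [ 1.056e-01  1.160e-02  1.564e-01]]
ball [0.09332468 0.00020822 0.1467052 ] 0.010924281596037701
```

View pics/w13.png

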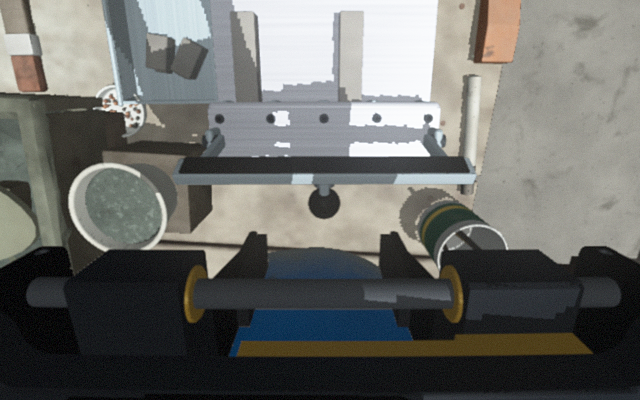

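```bash
python3 - <<'E'
from h import *
for n in('wrist','scene'):
    c,T,W=look(n);J=W.copy();J[...,:2]=(W[...,:2]-OJ)@RJ
    P=J.reshape(-1,3);P=P[(abs(P[:,1])<.125)&(P[:,0]>.03)&(P[:,0]<.15)&(P[:,2]<.6)]
    for y in np.arange(-.125,.125,.025):
        q=P[(P[:,1]>y)&(P[:,1]<y+.025)];print(n,round(y,3),q[:,2].max().round(3) if len(q) else None,end='; ')
E
```

```text
wrist -0.125 0.171; wrist -0.1 0.331; wrist -0.075 0.349; wrist -0.05 0.35; wrist -0.025 0.351; wrist -0.0 0.35; wrist 0.025 0.349; wrist 0.05 0.349; wrist 0.075 0.329; wrist 0.1 0.171; scene -0.125 0.174; scene -0.1 0.358; scene -0.075 0.6; scene -0.05 0.596; scene -0.025 0.583; scene -0.0 0.583; scene 0.025 0.599; scene 0.05 0.589; scene 0.075 0.354; scene 0.1 0.174;
```

Call:
step_arm:
  rows:
    - [0.0005,0.0015,-0.04,0,0,0]
    - [0,0,-0.02,0,0,0]
    - [0,0,0,0,0,0]

```text
time: 40.4
position: [0.6316, 0.2924, 0.3555]
tool_rot: [-0.033, 0.999, -0.001, -0.002]
ft_force: [0.3, -0.6, 0.5]
grip_width: 0.0601
grip_force: 0.0
```

Call:
step_arm:
  rows:
    - [0.0005,0,-0.025,0,0,0]
    - [0,0,-0.018,0,0,0]
    - [0,0,0,0,0,0]

```text
time: 40.78
position: [0.6324, 0.2926, 0.3134]
tool_rot: [-0.033, 0.999, -0.0, -0.001]
ft_force: [-0.1, -0.5, 0.2]
grip_width: 0.0602
grip_force: 0.0
```

Call:
step_arm:
  rows:
    - [0,0,0,0,0,0]
    - [0,0,0,0,0,0]
    - [0,0,0,0,0,0]
    - [0,0,0,0,0,0]
    - [0,0,0,0,0,0]
    - [0,0,0,0,0,0]
  jaw: 0.015
  squeeze: 25

```text
time: 41.52
position: [0.633, 0.2919, 0.3149]
tool_rot: [-0.033, 0.999, -0.001, 0.0]
ft_force: [-0.6, -6.1, 2.2]
grip_width: 0.0245
grip_force: 25.0
```

Call:
step_arm:
  rows:
    - [-0.01,-0.0007,0.0057,0,0,0]
    - [-0.0108,-0.0007,0.004,0,0,0]
    - [-0.0113,-0.0007,0.0019,0,0,0]
    - [-0.0116,-0.0008,0,0,0,0]
    - [0,0,0,0,0,0]
  squeeze: 35

```text
time: 42.15
position: [0.5906, 0.2891, 0.329]
tool_rot: [-0.033, 0.999, -0.0, 0.004]
ft_force: [1.4, -6.9, 9.1]
grip_width: 0.0242
grip_force: 35.0
```

Call:
step_arm:
  rows:
    - [-0.0113,-0.0007,-0.0019,0,0,0]
    - [-0.0108,-0.0007,-0.004,0,0,0]
    - [-0.01,-0.0007,-0.0057,0,0,0]
    - [0,0,0,0,0,0]

```text
time: 42.65
position: [0.556, 0.2869, 0.3173]
tool_rot: [-0.033, 0.999, -0.001, -0.0]
ft_force: [-5.9, -7.9, 15.2]
grip_width: 0.0242
grip_force: 35.0
```

Call:
step_arm:
  rows:
    - [-0.0098,-0.0007,-0.0055,0,0,0]
    - [-0.0086,-0.0005,-0.008,0,0,0]
    - [-0.0067,-0.0004,-0.0095,0,0,0]
    - [0,0,0,0,0,0]

```text
time: 43.15
position: [0.5307, 0.2853, 0.2907]
tool_rot: [-0.033, 0.999, -0.001, -0.002]
ft_force: [-1.4, -6.0, -0.6]
grip_width: 0.0235
grip_force: 35.0
```

Call:
step_arm:
  rows:
    - [0,0,-0.008,0,0,0]
    - [0,0,-0.008,0,0,0]
    - [0,0,0,0,0,0]

```text
time: 43.52
position: [0.5279, 0.2852, 0.2735]
tool_rot: [-0.033, 0.999, -0.002, -0.007]
ft_force: [-6.9, -5.5, -0.3]
grip_width: 0.0239
grip_force: 35.0
```

```bash
cat > bar.py <<'E'
from h import *
for n in('scene','top'):
    c,T,W=look(n);J=W.copy();J[...,:2]=(W[...,:2]-OJ)@RJ
    P=J.reshape(-1,3)
    for s in(-1,1):
        B=P[(P[:,1]*s>.085)&(P[:,1]*s<.106)&(P[:,0]>-.06)&(P[:,0]<.015)&(P[:,2]>.048)&(P[:,2]<.17)]
        print(n,s,len(B),np.percentile(B,[5,50,95],axis=0).round(3).tolist() if len(B) else '')
E
python3 bar.py
```

```text
scene -1 73 [[-0.046, -0.105, 0.062], [-0.016, -0.094, 0.081], [0.004, -0.086, 0.089]]
scene 1 87 [[-0.024, 0.086, 0.073], [-0.013, 0.094, 0.082], [0.01, 0.105, 0.165]]
top -1 65 [[-0.049, -0.103, 0.051], [-0.015, -0.094, 0.079], [0.011, -0.085, 0.089]]
top 1 1 [[-0.052, 0.092, 0.049], [-0.052, 0.092, 0.049], [-0.052, 0.092, 0.049]]
```

Call:
step_arm:
  rows:
    - [-0.002,0,-0.005,0,0,0]
    - [0,0,-0.004,0,0,0]
    - [0,0,0,0,0,0]

```text
time: 44.0
position: [0.5268, 0.2852, 0.2681]
tool_rot: [-0.033, 0.999, -0.002, -0.005]
ft_force: [-10.1, -8.3, 17.5]
grip_width: 0.0238
grip_force: 35.1
```

```bash
python3 bar.py
```

```text
scene -1 69 [[-0.05, -0.104, 0.062], [-0.016, -0.093, 0.077], [0.003, -0.086, 0.087]]
scene 1 93 [[-0.023, 0.086, 0.069], [-0.01, 0.094, 0.077], [0.014, 0.105, 0.161]]
top -1 66 [[-0.049, -0.105, 0.049], [-0.012, -0.095, 0.074], [0.011, -0.086, 0.084]]
top 1 1 [[-0.049, 0.088, 0.048], [-0.049, 0.088, 0.048], [-0.049, 0.088, 0.048]]
```

Call:
step_arm:
  rows:
    - [0,0,-0.003,0,0,0]
    - [0,0,0,0,0,0]

```text
time: 44.35
position: [0.5271, 0.2852, 0.2674]
tool_rot: [-0.034, 0.999, -0.002, -0.004]
ft_force: [-11.7, -8.9, 29.1]
grip_width: 0.0241
grip_force: 35.1
```

Call:
step_arm:
  rows:
    - [0,0,0,0,0,0]
    - [0,0,0,0,0,0]
    - [0,0,0,0,0,0]
    - [0,0,0,0,0,0]
    - [0,0,0,0,0,0]
  jaw: 0.06

```text
time: 44.98
position: [0.5299, 0.2863, 0.2631]
tool_rot: [-0.033, 0.999, 0.0, -0.0]
ft_force: [-0.1, -0.8, -0.2]
grip_width: 0.0584
grip_force: 0.0
```

Call:
step_arm:
  rows:
    - [0,0,0.03,0,0,0]
    - [0,0,0.05,0,0,0]
    - [0,0,0.05,0,0,0]
    - [0,0,0.02,0,0,0]
    - [0,0,0,0,0,0]
    - [0,0,0,0,0,0]

```text
time: 45.72
position: [0.5294, 0.286, 0.4121]
tool_rot: [-0.033, 0.999, -0.0, -0.001]
ft_force: [-0.1, -0.4, -1.0]
grip_width: 0.0601
grip_force: 0.0
```

```bash
python3 bar.py; python3 st.py w14.png; python3 - <<'E'
from h import *
c,T,W=look('wrist')
J=W.copy();J[...,:2]=(W[...,:2]-OJ)@RJ;P=J.reshape(-1,3)
B=P[(P[:,0]>-.06)&(P[:,0]<.03)&(abs(P[:,1])<.105)&(abs(P[:,1])>.03)&(P[:,2]>.066)&(P[:,2]<.2)&(P[:,0]<.012)]
print(len(B),np.percentile(B,[5,50,95],axis=0).round(4))
K=P[(P[:,0]>-.04)&(P[:,0]<.02)&(abs(P[:,1])<.012)&(P[:,2]>.1)&(P[:,2]<.15)];print('knob',len(K),np.percentile(K,[5,50,98],axis=0).round(4))
E
```

```text
scene -1 78 [[-0.047, -0.105, 0.061], [-0.013, -0.094, 0.077], [0.009, -0.086, 0.087]]
scene 1 86 [[-0.023, 0.087, 0.07], [-0.009, 0.095, 0.077], [0.013, 0.105, 0.086]]
top -1 62 [[-0.053, -0.105, 0.051], [-0.015, -0.095, 0.073], [0.011, -0.085, 0.087]]
top 1 0 
45.825 [0.52948382 0.28600132 0.41165982] [-0.00970135  0.00054546]
stick1 0.88 0.063 jig frame [-18.8  25.9  82.7  22. ] -0.6 xmin -0.0601
stick1 0.86 0.063 jig frame [-18.8 -74.   83.1  22.3] -0.0 xmin -0.0604
brush 0.83 0.014 jig frame [ -85.2 -329.1  183.5   30.4] -0.1 xmin -0.177
brush 0.73 0.063 jig frame [-18.8 -74.   83.1  22.3] -0.0 xmin -0.0604
brush 0.43 0.075 jig frame [ 3.660e+01 -1.000e-01  2.197e+02  1.158e+02] 90.0 xmin -0.0213
stub1 0.85 0.027 jig frame [ -30.  -169.9   34.3   28.7] -8.2 xmin -0.0487
stub1 0.81 0.027 jig frame [ -23.9 -143.1   36.    22.6] -29.8 xmin -0.0433
stub1 0.48 0.063 jig frame [-18.8 -74.   83.1  22.3] -0.0 xmin -0.0604
3427 [[-0.0209 -0.0967  0.0717]
 [-0.0112 -0.0301  0.074 ]
 [ 0.0022  0.096   0.0803]]
knob 646 [[-0.0228 -0.0093  0.1064]
 [-0.014   0.0003  0.1133]
 [-0.0014  0.011   0.1175]]
```

View pics/w14.png

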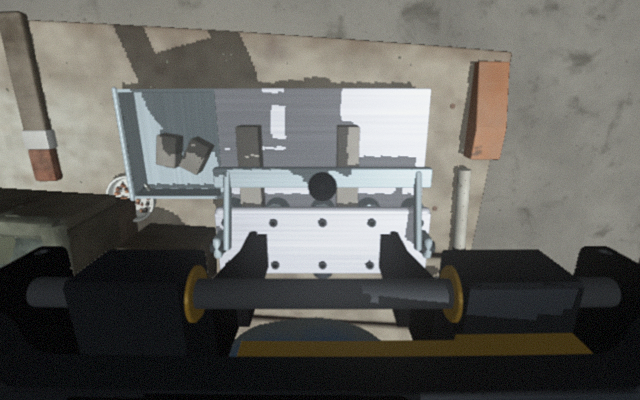

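```bash
python3 -c "
from rig import hand_in
print(hand_in())"
```

```text
the job is handed in; nothing more can be done
None
```

The job is handed in. At the last look both stubs lay in the tray, both sticks were against the stop in pockets 2 and 4, the hold-down was shut on them, and the brush lay on the bench clear of the jig. `hand_in` returned no verdict.

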